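Load the specimen canister into the cool box

ROBOT

A 6-joint arm with a two-finger parallel gripper is mounted at the origin on the work surface. World frame = base frame: x ahead of the robot, y to its left, z up, the work surface at z = 0. Lengths are in mm, angles in rad, forces in N, time in s.
With the tool pointing down it reaches from about 275 to 750 mm from the base axis. Payload 10.2 kg.
Tool frame: the origin (TCP) lies at the very end of the fingers, on their centre line; the grasp point (between the pads) lies 19 mm behind it (ctrl.grip_depth is the distance from the TCP to the grasp point, in mm); z points along the fingers, x is the direction in which the jaws open and shut, and the axes are right-handed (so a half turn about z gives the same grasp; the last joint's range is limited). The gripper opens to 85 mm and grips with 20 to 120 N. Pads are 22 mm wide; open, the fingers measure 114 mm over their backs; the gripper's body (76 mm by 85 mm) begins 54 mm behind the grasp point. The pads swing forward as they close: fully open they stand 13 mm farther back than shut.
Start: joints at [-1.433, 0.313, 1.498, -0, 1.331, -0.223], TCP at [185.325, -491.209, 231.294] pointing down, gripper open.
Joint ranges: [-2.94, 2.94], [-0.97, 2.17], [0.19, 2.56], [-1.23, 4.37], [0.02, 3.11], [-2.88, 2.88]. Speed limits (rad/s): [2.39, 2.39, 3.01, 3.14, 3.14, 3.14].

INTERFACE

Orientations are given as a unit quaternion [w, x, y, z].
In Python, from rig import ctrl gives the robot as it stands.
- The arm moves only by the tool play_rows, never from a script. Its argument "motion" is a list of rows, each a list of 2 entries, a list of its own where there are three numbers: the shift along the tool's x, y, z in mm, then the turn, a rotation vector about the tool's x, y, z in degrees. A call has 1 to 20 rows; each row shifts and turns the commanded pose from where the row before left it, along the tool's axes as they then stand; what a row does not reach is not made up. A row lasts 1/12 s, in which the tool goes at most 41.7 mm and 7.16 degrees, less where a joint would pass 70% of its speed; a pose out of reach is approached as far as the arm can. A call with a gripper value outside its range is refused whole. "fingers" is the finger opening in mm, from 0 to 85.4, set as the call begins (left out, the last holds). The fingers move at their own pace and stop on an object; "squeeze" is the grip in N (left out, the last holds). Time passes only in rows, so rows that do not move let the fingers close. It gives the time, the measured TCP pose, the force and the opening at its end, in the units of the state.
- ctrl.sense(): the state, without advancing time (a new reading comes with each control period).
- ctrl.capture(name): name is "scene" or "top"; returns the picture (400x640x3 uint8, red, green, blue); there is no depth.
- ctrl.get_calibration(name): a dict with "K" (3x3 intrinsics, pixels), "k1" (the pictures are not rectified: a ray, as slopes to the right and down, at radius r is drawn at 1 + k1 r^2 times it, then the intrinsics apply), "R" (3x3) and "t" (3): a world point X has camera coordinates R X + t. Camera axes: x right, y down, z forward; pixel columns grow to the right and rows downward; lengths in mm; the calibration is good to about 2 mm. A picture is of the moment at which its call begins. get_calibration takes no time and is no camera call.
- ctrl.finish_job(): hands the job in, once; it reports no verdict.
Trained networks look in the newest picture that a camera, given by its name, has taken for a name from the list of things; names that differ only in an ending like _2 or _b are one class to them, and where a whole thing is asked for, a point or a joint stands for the part that bears it (a point fixed in the world has none). Each returns a list of dicts, best first, with "p" (0 to 1); they miss things now and then, are a little off and sometimes report something else, mostly with a low value. They report only what shows in the picture. A call takes as long as a camera call. They do not tell look-alikes from the thing itself.
- ctrl.spot_in(camera, name): "position" ([column, row] as shares, 0 to 1, of the picture: columns of its width, rows of its height, amid what is visible of it).
The state is a dict: "time_s": time; "joints": joint angles; "dq": joint speeds; "tau": joint torques, N m; "eef_pos": TCP position; "ee_rot": TCP orientation; "force": force on the tool from outside, world axes, zero at the start; "wrist_torque": the same for the moment, N m; "grip_width": opening from 0.0 (shut) to 1.0 (fully open).
Only numpy, scipy, OpenCV 4.12 (cv2) and the standard library are available. Lean on these libraries where they do the work, as an engineer would, in place of code of your own. Each camera call takes 0.05 s, during which the arm holds its last target. There are 200 camera calls.

TASK

First open the lid of the grey cool box all the way to its stop. Then draw the tall canister out of the sloping rest and stand it upright in the empty collar inside the box, setting it down rather than dropping it, and finally lower the lid gently until it is fully closed. Leave the other things, in the box and on the table, where they are.

Things in the scene. Friction and masses are not known exactly. Their poses are not given: they have to be found in the camera images.
- lid (a joint): hinge angle of the cool box's lid: 0 = fully closed, 1.66 rad = fully open against its stop (leaning 5 degrees back past upright). The hinge is stiff, so the lid stays at any angle it is left at; moving it takes 3 to 7 N at the handle. It may start slightly ajar
- lid_hinge (a point): mid-point of the lid's hinge line, on the top of the box's far wall, 117 mm above the table. Its axes are the box's (x from the box's front to its hinge side, y along the hinge line, z up) and do not turn with the lid. The lid is a slab 180 (front to hinge) x 270 x 20 mm thick whose underside starts at this line when closed
- lid_handle (a point): mid-point of the lid's steel bar handle: a round bar 10 mm thick and 100 mm long, parallel to the hinge, on a post at each end, with its centre line 35 mm off the lid's top face. With the lid closed it lies 168 mm in front of the hinge line (12 mm behind the lid's front edge) and 55 mm above it; it swings about the hinge line with the lid, and its axes turn with the lid (z is the lid's outward normal)
- coolbox: grey insulated box, fixed, outside 180 (x, front to hinge side) x 270 (y) x 117 mm high, walls and floor 15 mm thick, inner floor 15 mm above the table. Origin: centre of its underside; x points from its front to its hinge side, y along its length. Inside, three places in a row along y, 76 mm apart, middle one at the centre; in any order they hold the cold block, the low jar and the empty collar
- collar: white open ring fixed on the box's inner floor, outside diameter 70 mm, inside diameter 62 mm, 30 mm high; the canister stands in it. Origin: centre of its underside, on the inner floor (15 mm above the table)
- canister_center (a point): centre of the tall canister (half-way up): a plain cylinder 46 mm in diameter and 95 mm long, white with a grey cap (top 27 mm, same diameter), 0.13 to 0.25 kg. Its z axis runs along the cylinder towards the cap. At the start it leans at 35 degrees from vertical in the rest, with its cap towards the robot's side
- rest: fixed aluminium sloping rest: base plate 140 x 90 x 8 mm carrying a square pocket (inside 54 mm, walls 4 mm, 42 mm deep outside, 38 mm inside) tilted 35 degrees so that its mouth faces up and towards the rest's -x; about 57 mm of the canister stands out of it. Origin: under the pocket, on the table; y is level, across the slope; the base plate reaches from -82 to +58 mm in x
- cold_block: white block 100 x 50 x 80 mm high standing in the box, long side along the box's x; origin at the centre of its underside. Leave it
- low_jar: closed jar, 60 mm in diameter, 70 mm high, standing in the box; origin at the centre of its underside. Leave it
- jar: closed jar, 54 mm in diameter, 75 mm high, on the table beside the rest; origin at the centre of its underside. Leave it
- carton: cardboard carton 75 x 40 x 60 mm high on the table beside the rest; origin at the centre of its underside. Leave it
- bottle: white bottle, 42 mm in diameter, 120 mm high, on the table between box and rest; origin at the centre of its underside. Leave it
- beaker: clear beaker, 60 mm rim, 70 mm high, on the table; origin at the centre of its underside. Leave it
- canister: the same canister; origin at the centre of its underside
Things that resemble listed ones, but are neither listed nor needed, are in the scene too. What is shaped like the rest but green is not meant.

How it is judged:
By the outcome, as a careful person would: the job done as asked, in the order asked, and still so for the second after the job is handed in, with the robot touching nothing.
It also fails if it takes over 72 s, if anything falls off the work surface, if the arm or the gripper's body presses on something with over 40 N, if the wrist force passes 120 N, or if a joint passes its speed limit or range.

## Working session

There is one attempt and no reset: what is moved stays moved. The work goes in short steps, Python scripts to look and compute and a tool call to move; the robot and the scene stay as the last step left them, time stands still between calls to the robot, and variables do not carry over. Pictures are saved under pics/ and viewed, about 8 in all and at most 12, crops included, and the job is handed in when it is done.

Besides the shell and the picture viewer there is one more tool, called after "Emit:" in YAML: its name, and indented under it one key for each argument. play_rows: Moves the arm, as the interface text tells. Its arguments: {"type":"object","properties":{"motion":{"type":"array"},"fingers":{"type":"number"},"squeeze":{"type":"number"}},"required":["motion"]}

```bash
ls; mkdir -p pics
python3 - <<'E'
from rig import ctrl
import cv2,json
for c in ("scene","top"):
    im=ctrl.capture(c); cv2.imwrite(f"pics/{c}0.png",im[:,:,::-1])
    k=ctrl.get_calibration(c); print(c,k)
    for n in ["lid","lid_handle","coolbox","collar","canister","rest","cold_block","low_jar","jar","carton","bottle","beaker","canister_center","lid_hinge"]:
        try: print(n,[(round(d['p'],2),round(d['position'][0]*640),round(d['position'][1]*400)) for d in ctrl.spot_in(c,n)])
        except Exception as e: print(n,e)
print(ctrl.sense())
E
```

```text
pics
scene {'K': array([[403.73070151,   0.        , 316.68290541],
       [  0.        , 403.73070151, 199.94133041],
       [  0.        ,   0.        ,   1.        ]]), 'k1': 0.014453418870004137, 'R': array([[ 0.99898648, -0.04499163,  0.00132525],
       [-0.0299333 , -0.68604638, -0.72694179],
       [ 0.03361548,  0.72616535, -0.68669781]]), 't': array([-462.29729912,   84.94002397, 1000.22304434])}
lid [(0.84, 329, 132), (0.57, 380, 216)]
lid_handle [(0.97, 327, 132)]
coolbox [(0.88, 325, 152)]
collar []
canister [(0.62, 316, 284), (0.49, 325, 150)]
rest [(0.98, 207, 325), (0.97, 280, 385), (0.78, 328, 305)]
cold_block []
low_jar [(0.69, 378, 217)]
jar [(0.85, 356, 350)]
carton [(0.76, 336, 244), (0.41, 327, 135)]
bottle [(0.92, 317, 217)]
beaker [(0.93, 379, 215)]
canister_center [(0.77, 312, 287)]
lid_hinge [(0.82, 324, 152)]
top {'K': array([[428.68060569,   0.        , 327.57269402],
       [  0.        , 428.68060569, 191.28415864],
       [  0.        ,   0.        ,   1.        ]]), 'k1': -0.06269148552610054, 'R': array([[-0.00540393, -0.99998262, -0.00235882],
      
[... 572 characters left out ...]

{'time_s': 1.5, 'joints': array([-1.43343171e+00,  3.12902106e-01,  1.49769884e+00,  2.70867399e-05,
        1.33099759e+00, -2.23394411e-01]), 'dq': array([ 1.12478562e-03, -7.58499603e-04,  3.12849357e-05,  2.25901531e-04,
        1.46140627e-03, -1.53734139e-03]), 'tau': array([ 4.96380903e-05, -4.12164295e+01, -2.59899348e+01, -1.80323304e-04,
        5.24311290e-04,  1.60942142e-05]), 'eef_pos': array([ 185.31585914, -491.21471292,  231.29353388]), 'ee_rot': array([-1.10633072e-05,  8.22489662e-01, -5.68780059e-01,  7.70367197e-06]), 'force': array([ 0.03073088, -0.88072902,  0.3428186 ]), 'wrist_torque': array([ 0.00928229, -0.02338858,  0.02598254]), 'grip_width': 1.0008495282625887}
```

```bash
cat > h.py <<'E'
import numpy as np, cv2
from rig import ctrl
from scipy.spatial.transform import Rotation as R
def cal(c):
    k=ctrl.get_calibration(c); return k['K'],k['k1'],np.array(k['R']),np.array(k['t'])
def proj(c,X):
    K,k1,Rm,t=cal(c); X=np.atleast_2d(X)
    return cv2.projectPoints(X.astype(float),cv2.Rodrigues(Rm)[0],t,K,np.array([k1,0,0,0]))[0].reshape(-1,2)
def ray(c,p):
    K,k1,Rm,t=cal(c)
    u=cv2.undistortPoints(np.array([[p]],float),K,np.array([k1,0,0,0])).ravel()
    d=Rm.T@np.array([u[0],u[1],1]); return -Rm.T@t,d
def atz(c,p,z):
    o,d=ray(c,p); return o+d*(z-o[2])/d[2]
def tri(p,q,c1="scene",c2="top"):
    o1,d1=ray(c1,p);o2,d2=ray(c2,q)
    A=np.stack([d1,-d2],1); s=np.linalg.lstsq(A,o2-o1,rcond=None)[0]
    a=o1+d1*s[0];b=o2+d2*s[1]; return (a+b)/2,np.linalg.norm(a-b)
def Rm():
    q=ctrl.sense()['ee_rot']; return R.from_quat([q[1],q[2],q[3],q[0]])
E
python3 - <<'E'
import cv2
a=cv2.imread('pics/scene0.png')[90:400,160:480]; b=cv2.imread('pics/top0.png')[90:330,160:500]
cv2.imwrite('pics/s1.png',cv2.resize(a,None,fx=2,fy=1.9,interpolation=2)[:600])
cv2.imwrite('pics/t1.png',cv2.resize(b,None,fx=2.3,fy=2.3,interpolation=2))
E
```

```text
(no output)
```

View pics/s1.png

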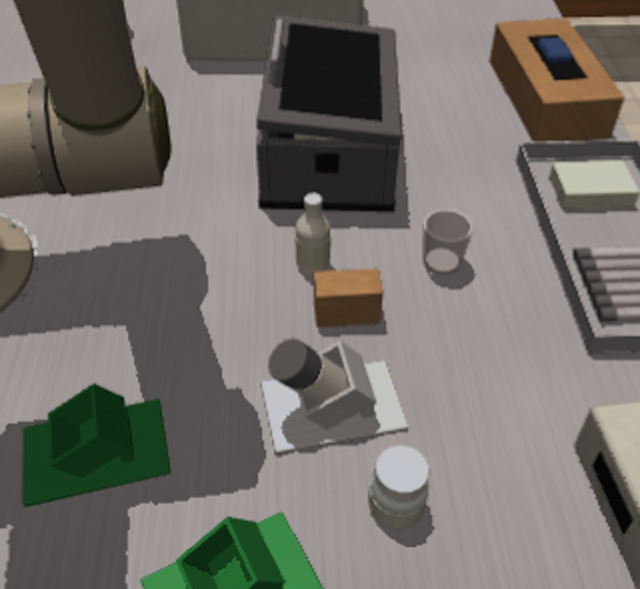

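View pics/t1.png

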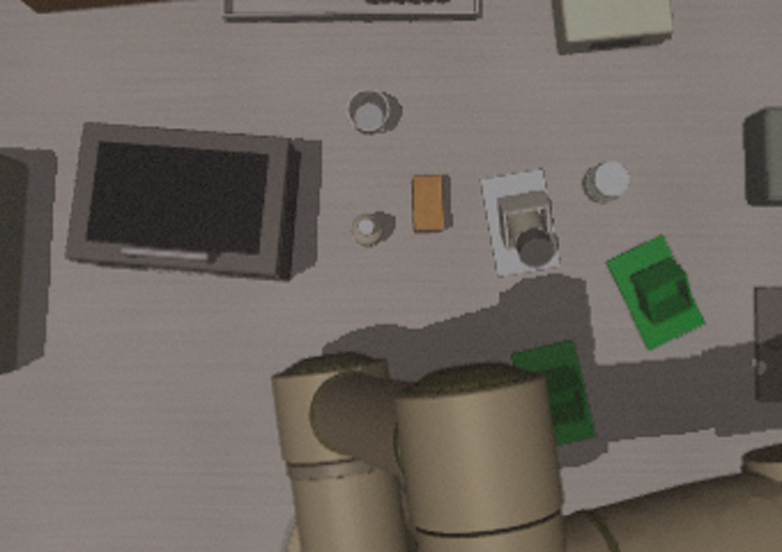

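Top crop: the lid spans (67–290, 123–277) with its handle at (120–210, 254). The white rest is at (520, 225) and its cap at (537, 247). Scene crop: the cap is at (296, 363). Look-alikes are the two green rests at scene crop (95, 445) and (230, 560); only the aluminium one at (335, 400) holds the canister, so I choose that one.

```bash
cat > fit.py <<'E'
from h import *
from scipy.optimize import least_squares
S=lambda u,v:(160+u/2,90+v/1.9)
T=lambda u,v:(160+u/2.3,90+v/2.3)
def boxpts(p,loc):
    x,y,yaw,l=p; out=[]
    for kind,q in loc:
        q=np.array(q,float)
        if kind=='l': # relative hinge, closed; rotates up
            c,s=np.cos(l),np.sin(l); q=np.array([q[0]*c+q[2]*s,q[1],-q[0]*s+q[2]*c])+[90,0,117]
        out.append(R.from_euler('z',yaw).apply(q)+[x,y,0])
    return np.array(out)
if __name__=="__main__":
    obs=[('top',T(88,123),'l',(0,135,20)),('top',T(67,260),'l',(-180,135,20)),('top',T(277,273),'l',(-180,-135,20)),('top',T(288,137),'l',(0,-135,20)),
    ('top',T(120,251),'l',(-168,50,55)),('top',T(210,257),'l',(-168,-50,55)),
    ('scene',S(281,17),'l',(-180,135,20)),('scene',S(394,27),'l',(0,135,20)),('scene',S(401,127),'l',(0,-135,20)),('scene',S(259,118),'l',(-180,-135,20)),
    ('scene',S(260,206),'b',(-90,-135,0)),('scene',S(395,208),'b',(90,-135,0))]
    def f(p):
        W=boxpts(p,[(o[2],o[3]) for o in obs]); return np.concatenate([proj(o[0],w)[0]-o[1] for o,w in zip(obs,W)])
    r=least_squares(f,[500,300,0,0.1],loss='soft_l1',x_scale=[10,10,.1,.1]); print('box',r.x,'\n',r.fun.reshape(-1,2).round(1).tolist())
    print('handle',boxpts(r.x,[('l',(-168,0,55)),('l',(0,0,0))]))
    o2=[('top',T(480,180),(58,45,8)),('top',T(541,169),(58,-45,8)),('top',T(560,268),(-82,-45,8)),('top',T(498,277),(-82,45,8)),
    ('scene',S(262,383),(-82,45,8)),('scene',S(388,362),(58,45,8)),('scene',S(407,424),(58,-45,8)),('scene',S(279,452),(-82,-45,8))]
    g=lambda p:np.concatenate([proj(o[0],R.from_euler('z',p[2]).apply(o[2])+[p[0],p[1],0])[0]-o[1] for o in o2])
    r=least_squares(g,[450,-50,0],loss='soft_l1',x_scale=[10,10,.1]); print('rest',r.x,'\n',r.fun.reshape(-1,2).round(1).tolist())
    print('cap top tri',tri(S(295,362),T(537,247)))
    print('bottle',tri(S(313,200),T(366,227)),'beaker rim',tri(S(446,222),T(369,110)),'carton',tri(S(347,280),T(429,203)),'jar',tri(S(402,468),T(611,180)))
E
python3 fit.py
```

```text
box [ 4.95848406e+02  2.36834802e+02 -7.44718261e-02  8.95232080e-02] 
 [[-3.3, -0.8], [-1.2, -0.4], [-0.4, 0.4], [0.0, -0.9], [1.9, -0.1], [-2.2, -0.2], [-4.6, -0.8], [-0.2, -0.2], [1.0, 3.6], [-1.0, 1.7], [0.2, 0.9], [-0.6, 1.3]]
handle [[423.63907067 242.22232651 186.79956871]
 [585.59894872 230.13853126 117.        ]]
rest [ 4.85198578e+02 -2.16753039e+02  1.76887114e-01] 
 [[-0.1, -0.7], [0.6, -0.9], [0.5, -1.6], [0.2, -0.5], [-1.1, -1.1], [-1.7, -1.8], [1.2, 1.0], [-1.8, -0.1]]
cap top tri (array([ 433.8076172 , -227.73719419,   99.44867312]), np.float64(1.5946572034471862))
bottle (array([460.76454993,  -3.68839422, 116.08171575]), np.float64(2.5235632220598707)) beaker rim (array([620.40020352,  -7.55150433,  75.74135435]), np.float64(0.599132099749721)) carton (array([495.78359205, -87.88565033,  63.2913355 ]), np.float64(1.7283436374561632)) jar (array([ 525.59247738, -333.29895094,   73.001315  ]), np.float64(3.3211913778779247))
```

Run:
```python
import cv2,numpy as np
a=cv2.imread('pics/scene0.png')[95:165,280:370]; b=cv2.imread('pics/top0.png')[180:215,185:290]
a=cv2.resize(a,(540,420),interpolation=2); b=cv2.resize(b,(735,245),interpolation=2)[:175]
c=np.zeros((600,735,3),np.uint8); c[:420,:540]=a; c[425:600]=b
d=cv2.resize(cv2.imread('pics/scene0.png')[255:325,285:370],None,fx=2.25,fy=2.25,interpolation=2); c[:d.shape[0],543:543+d.shape[1]]=d
cv2.imwrite('pics/z1.png',cv2.convertScaleAbs(c,alpha=1.8))
```

```text
(no output)
```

View pics/z1.png

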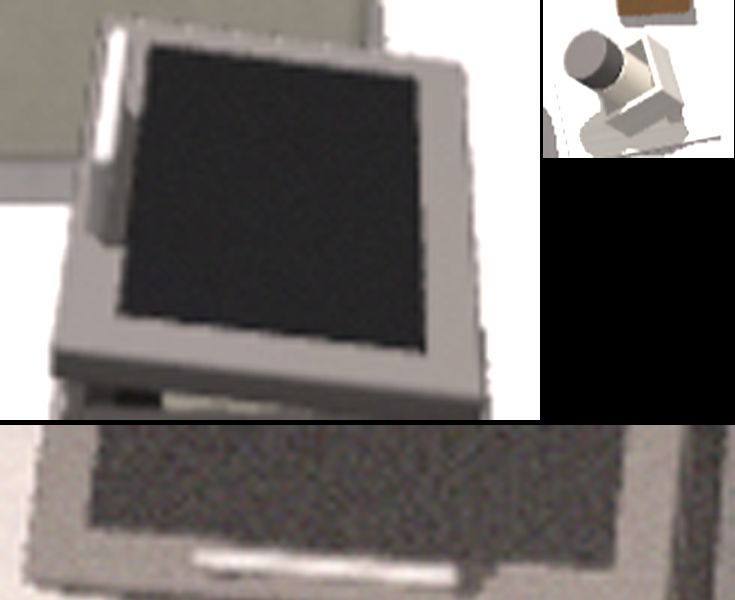

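The scene zoom shows the bar from (105,158) to (119,28), and the top zoom from (195,558) to (460,575). The choice is confirmed: the grey-capped canister sits in the aluminium rest. I'll refit with these points.

```bash
cat > fit2.py <<'E'
from fit import *
A=lambda u,v:(280+u/6,95+v/6)
B=lambda u,v:(185+u/7,180+(v-425)/7)
obs=[('top',T(88,123),'l',(0,135,20)),('top',B(30,583),'l',(-180,135,20)),('top',T(288,137),'l',(0,-135,20)),
('top',B(194,558),'l',(-168,50,55)),('top',B(461,575),'l',(-168,-50,55)),
('scene',A(119,26),'l',(-168,50,55)),('scene',A(105,160),'l',(-168,-50,55)),
('scene',A(55,350),'l',(-180,-135,20)),('scene',A(485,395),'l',(0,-135,20)),('scene',A(465,62),'l',(0,135,20)),('scene',A(108,18),'l',(-180,135,20)),
('scene',S(260,206),'b',(-90,-135,0)),('scene',S(395,208),'b',(90,-135,0))]
def f(p):
    W=boxpts(p,[(o[2],o[3]) for o in obs]); return np.concatenate([proj(o[0],w)[0]-o[1] for o,w in zip(obs,W)])
r=least_squares(f,[500,240,0,0.1],loss='soft_l1',x_scale=[10,10,.1,.1]); print('box',r.x,'\n',r.fun.reshape(-1,2).round(1).tolist())
print('handle',boxpts(r.x,[('l',(-168,0,55)),('l',(0,0,0))]))
m=lambda a,b:(np.array(a)+b)/2
print('tri bar mid',tri(m(A(119,26),A(105,160)),m(B(194,558),B(461,575))),'ends',tri(A(119,26),B(194,558)),tri(A(105,160),B(461,575)))
E
python3 fit2.py; python3 -c "
from h import *
print(Rm().as_matrix().round(3))"
```

```text
box [ 4.95823637e+02  2.35264282e+02 -7.90591800e-02  1.10044109e-01] 
 [[-2.6, -1.1], [-1.4, -0.5], [0.7, -0.9], [1.5, -0.6], [-1.5, -0.4], [-0.3, 2.6], [-0.5, 0.5], [-0.6, -0.4], [0.6, 0.1], [-0.3, -0.9], [-1.7, -0.8], [0.0, 1.2], [-0.8, 1.8]]
handle [[425.1016394  240.86718328 190.11743901]
 [585.54251707 228.15636564 117.        ]]
tri bar mid (array([424.86203023, 239.88405546, 194.19797021]), np.float64(2.691123711281142)) ends (array([428.60432154, 293.28465272, 196.47517778]), np.float64(3.011741845039972)) (array([421.21649534, 186.04202673, 194.55904351]), np.float64(2.7661004814539636))
[[ 0.353 -0.936  0.   ]
 [-0.936 -0.353  0.   ]
 [ 0.    -0.    -1.   ]]
```

Emit:
play_rows:
  motion:
    - [[-15,-12,-4],[0,0,0]]
    - [[-30,-24,-2],[0,0,0]]
    - [[-30,-24,-2],[0,0,0]]
    - [[-30,-24,-2],[0,0,0]]
    - [[-30,-24,-2],[0,0,0]]
    - [[-30,-24,-2],[0,0,0]]
    - [[-30,-24,-2],[0,0,0]]
    - [[-30,-24,-2],[0,0,0]]
    - [[-30,-24,-2],[0,0,0]]
    - [[-30,-24,-2],[0,0,0]]
    - [[-30,-24,-2],[0,0,0]]
    - [[-30,-24,-2],[0,0,0]]
    - [[-30,-24,-2],[0,0,0]]
    - [[-30,-24,0],[0,0,0]]
    - [[-30,-24,0],[0,0,0]]
    - [[-30,-24,0],[0,0,0]]
    - [[-30,-24,0],[0,0,0]]
    - [[-30,-24,0],[0,0,0]]
    - [[-30,-24,0],[0,0,0]]
    - [[-30,-24,0],[0,0,0]]
  fingers: 60

```text
time_s: 3.17
eef_pos: [416.8, 223.6, 259.4]
ee_rot: [-0.0, 0.823, -0.569, 0.0]
force: [0.9, -1.0, 0.1]
grip_width: 0.702
```

Emit:
play_rows:
  motion:
    - [[0,0,0],[0,0,-6.45]]
    - [[0,0,0],[0,0,-6.45]]
    - [[0,0,0],[0,0,-6.45]]
    - [[0,0,0],[0,0,-6.45]]
    - [[0,0,0],[0,0,-6.45]]
    - [[0,0,0],[0,0,-6.45]]
    - [[0,0,0],[0,0,-6.45]]
    - [[0,0,0],[0,0,-6.45]]
    - [[0,0,0],[0,0,-6.45]]
    - [[0,0,0],[0,0,-6.45]]
    - [[0,0,0],[0,0,0]]
    - [[0,0,0],[0,0,0]]

```text
time_s: 4.17
eef_pos: [416.7, 221.3, 259.3]
ee_rot: [0.0, 0.999, -0.044, 0.0]
force: [-0.0, -0.0, 0.4]
grip_width: 0.701
```

Run:
```python
from h import *
s=ctrl.sense(); M=Rm().as_matrix(); print(s['time_s'],s['eef_pos'],s['joints'].round(2),s['force'],ctrl.grip_depth);print(M.round(3))
print('to handle in tool',M.T@(np.array([425,240.5,190])-s['eef_pos']))
```

```text
4.1667 [416.68500258 221.33311978 259.32236286] [ 0.24  0.17  1.6  -0.    1.37  0.33] [-0.01045272 -0.03214798  0.44521792] 18.700000000000003
[[ 0.996 -0.087  0.   ]
 [-0.087 -0.996 -0.   ]
 [ 0.    -0.    -1.   ]]
to handle in tool [  6.60217343 -19.82075073  69.3227785 ]
```

Emit:
play_rows:
  motion:
    - [[6.6,-20,10],[0,0,0]]
    - [[0,0,20],[0,0,0]]
    - [[0,0,20],[0,0,0]]
    - [[0,0,15],[0,0,0]]
    - [[0,0,10],[0,0,0]]
    - [[0,0,8],[0,0,0]]
    - [[0,0,2],[0,0,0]]
    - [[0,0,0],[0,0,0]]
  fingers: 60
  squeeze: 20

```text
time_s: 4.83
eef_pos: [425.0, 240.7, 174.4]
ee_rot: [-0.0, 0.999, -0.043, -0.0]
force: [0.1, -0.9, 0.1]
grip_width: 0.709
```

Emit:
play_rows:
  motion:
    - [[0,0,0],[0,0,0]]
    - [[0,0,0],[0,0,0]]
    - [[0,0,0],[0,0,0]]
    - [[0,0,0],[0,0,0]]
    - [[0,0,0],[0,0,0]]
  fingers: 20

```text
time_s: 5.25
eef_pos: [425.0, 240.7, 174.6]
ee_rot: [-0.0, 0.999, -0.042, 0.0]
force: [0.8, -0.4, -1.2]
grip_width: 0.238
```

Run:
```python
from h import *
im=ctrl.capture("scene"); b=ctrl.capture("top")
s=ctrl.sense(); print(s['eef_pos'],s['force'],s['grip_width'],proj('scene',s['eef_pos']-[0,0,-18]))
a=cv2.resize(im[75:175,260:380,::-1],None,fx=5,fy=5,interpolation=2)
cv2.imwrite('pics/z2.png',cv2.convertScaleAbs(a,alpha=1.6))
```

```text
[424.97700939 240.71707569 174.4339846 ] [-0.14891306 -0.20423987  1.02849783] 0.23706781138291963 [[298.21365229 110.96545123]]
```

View pics/z2.png

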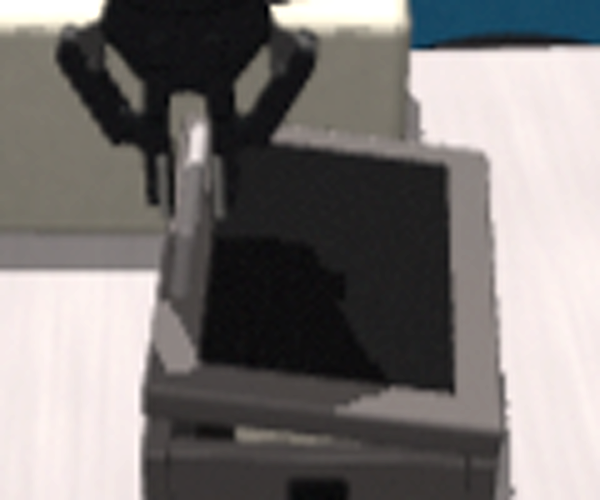

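The picture shows the fingers straddling the bar, with the pads at about (165,185) and (218,185) and the bar at (192,150). I'll close.

Emit:
play_rows:
  motion:
    - [[0,0,0],[0,0,0]]
    - [[0,0,0],[0,0,0]]
    - [[0,0,0],[0,0,0]]
    - [[0,0,0],[0,0,0]]
  fingers: 4
  squeeze: 30

```text
time_s: 5.68
eef_pos: [425.6, 240.6, 174.3]
ee_rot: [-0.0, 0.999, -0.042, 0.001]
force: [5.7, 0.1, -3.5]
grip_width: 0.105
```

Run:
```python
from h import *
s=ctrl.sense(); print(s['eef_pos'],s['force'],s['grip_width'])
# arc: lid from l0 to 1.66
l0=0.11; r=np.hypot(168,55); a0=np.arctan2(55,168)
l=np.linspace(l0,1.66,41)
x=-r*np.cos(a0+l); z=r*np.sin(a0+l)
print(np.c_[np.diff(x),-np.diff(z)].round(1).tolist())
```

```text
[425.61866968 240.64854449 174.308997  ] [ 5.68524782  0.10221007 -3.45528274] 0.10463019805846545
[[3.0, -6.2], [3.2, -6.1], [3.4, -5.9], [3.7, -5.8], [3.9, -5.7], [4.1, -5.5], [4.3, -5.3], [4.5, -5.2], [4.7, -5.0], [4.9, -4.8], [5.1, -4.6], [5.2, -4.4], [5.4, -4.2], [5.6, -4.0], [5.7, -3.8], [5.9, -3.5], [6.0, -3.3], [6.1, -3.1], [6.2, -2.8], [6.3, -2.6], [6.4, -2.3], [6.5, -2.1], [6.6, -1.8], [6.7, -1.6], [6.7, -1.3], [6.8, -1.1], [6.8, -0.8], [6.8, -0.5], [6.8, -0.3], [6.8, -0.0], [6.8, 0.3], [6.8, 0.5], [6.8, 0.8], [6.8, 1.0], [6.7, 1.3], [6.7, 1.6], [6.6, 1.8], [6.5, 2.1], [6.4, 2.3], [6.3, 2.6]]
```

Emit:
play_rows:
  motion:
    - [[3,0,-6.2],[0,0,0]]
    - [[3.2,0,-6.1],[0,0,0]]
    - [[3.4,0,-5.9],[0,0,0]]
    - [[3.7,0,-5.8],[0,0,0]]
    - [[3.9,0,-5.7],[0,0,0]]
    - [[4.1,0,-5.5],[0,0,0]]
    - [[4.3,0,-5.3],[0,0,0]]
    - [[4.5,0,-5.2],[0,0,0]]
    - [[4.7,0,-5],[0,0,0]]
    - [[4.9,0,-4.8],[0,0,0]]

```text
time_s: 6.52
eef_pos: [464.5, 237.4, 230.2]
ee_rot: [0.0, 0.999, -0.042, -0.001]
force: [-0.6, 1.2, -7.4]
grip_width: 0.102
```

Run:
```python
from h import *
s=ctrl.sense(); print(s['eef_pos'],s['force'],s['wrist_torque'],s['grip_width'],s['joints'].round(2))
```

```text
[464.49739965 237.37755822 230.22543557] [-0.55096444  1.15575698 -7.44439281] [0.22156196 0.30655655 0.01393995] 0.10224541358083795 [0.25 0.31 1.51 0.   1.33 0.33]
```

Low forces; continue along the arc.

Emit:
play_rows:
  motion:
    - [[5.1,0,-4.6],[0,0,0]]
    - [[5.2,0,-4.4],[0,0,0]]
    - [[5.4,0,-4.2],[0,0,0]]
    - [[5.6,0,-4],[0,0,0]]
    - [[5.7,0,-3.8],[0,0,0]]
    - [[5.9,0,-3.5],[0,0,0]]
    - [[6,0,-3.3],[0,0,0]]
    - [[6.1,0,-3.1],[0,0,0]]
    - [[6.2,0,-2.8],[0,0,0]]
    - [[6.3,0,-2.6],[0,0,0]]
    - [[6.4,0,-2.3],[0,0,0]]
    - [[6.5,0,-2.1],[0,0,0]]
    - [[6.6,0,-1.8],[0,0,0]]
    - [[6.7,0,-1.6],[0,0,0]]
    - [[6.7,0,-1.3],[0,0,0]]
    - [[6.8,0,-1.1],[0,0,0]]
    - [[6.8,0,-0.8],[0,0,0]]
    - [[6.8,0,-0.5],[0,0,0]]

```text
time_s: 8.02
eef_pos: [575.4, 228.1, 279.8]
ee_rot: [-0.0, 0.999, -0.042, 0.001]
force: [-4.5, 0.3, 5.3]
grip_width: 0.103
```

Run:
```python
from h import *
im=ctrl.capture("scene"); cv2.imwrite('pics/s3.png',im[:,:,::-1])
s=ctrl.sense(); print(s['eef_pos'],s['force'],s['wrist_torque'],s['grip_width'],s['joints'].round(2))
```

```text
[576.36810319 228.04745593 279.78866734] [-0.66760701  1.60590037  6.04791442] [0.21292773 0.40101682 0.00295792] 0.1002602990148623 [0.19 0.5  1.1  0.   1.54 0.27]
```

Emit:
play_rows:
  motion:
    - [[6.8,0,-0.3],[0,0,0]]
    - [[6.8,0,0],[0,0,0]]
    - [[6.8,0,0.3],[0,0,0]]
    - [[6.8,0,0.5],[0,0,0]]
    - [[6.8,0,0.8],[0,0,0]]
    - [[6.8,0,1],[0,0,0]]
    - [[6.7,0,1.3],[0,0,0]]
    - [[6.7,0,1.6],[0,0,0]]
    - [[6.6,0,1.8],[0,0,0]]
    - [[6,0,2.1],[0,0,0]]
    - [[5,0,2],[0,0,0]]

```text
time_s: 8.98
eef_pos: [647.5, 222.1, 267.0]
ee_rot: [-0.0, 0.999, -0.042, 0.001]
force: [-1.4, 1.9, 7.0]
grip_width: 0.099
```

Emit:
play_rows:
  motion:
    - [[3,0,1.3],[0,0,0]]
    - [[2,0,0.9],[0,0,0]]
    - [[2,0,0.9],[0,0,0]]

```text
time_s: 9.23
eef_pos: [654.3, 221.5, 264.1]
ee_rot: [-0.0, 0.999, -0.042, 0.001]
force: [-1.2, 2.0, 5.7]
grip_width: 0.101
```

Run:
```python
from h import *
s=ctrl.sense(); print(s['eef_pos'],s['force'],s['wrist_torque'],s['grip_width'],s['joints'].round(2))
```

```text
[654.34222843 221.47906706 264.08857806] [-1.24153988  2.00424388  5.66117407] [0.33969653 0.32984776 0.01798473] 0.10094654916359234 [0.16 0.7  0.82 0.   1.62 0.24]
```

Emit:
play_rows:
  motion:
    - [[2,0,0.9],[0,0,0]]
    - [[2,0,0.9],[0,0,0]]
    - [[1,0,0.5],[0,0,0]]
    - [[0,0,0],[0,0,0]]

```text
time_s: 9.57
eef_pos: [655.2, 221.5, 263.7]
ee_rot: [0.0, 0.999, -0.041, -0.004]
force: [-30.9, -2.7, 18.7]
grip_width: 0.11
```

Emit:
play_rows:
  motion:
    - [[-2,0,-1],[0,0,0]]
    - [[-1.5,0,-0.8],[0,0,0]]
    - [[0,0,0],[0,0,0]]

```text
time_s: 9.82
eef_pos: [655.0, 221.4, 263.8]
ee_rot: [-0.0, 0.999, -0.042, 0.001]
force: [-5.3, 1.8, 6.9]
grip_width: 0.101
```

Emit:
play_rows:
  motion:
    - [[0,0,0],[0,0,0]]
    - [[0,0,0],[0,0,0]]
    - [[0,0,0],[0,0,0]]
    - [[0,0,0],[0,0,0]]
  fingers: 26

```text
time_s: 10.15
eef_pos: [655.2, 221.0, 262.3]
ee_rot: [0.0, 0.999, -0.042, -0.0]
force: [-0.8, -0.8, 0.7]
grip_width: 0.303
```

Emit:
play_rows:
  motion:
    - [[0,0,-5],[0,0,0]]
    - [[0,0,-10],[0,0,0]]
    - [[0,0,-20],[0,0,0]]
    - [[0,0,-20],[0,0,0]]
    - [[0,0,-15],[0,0,0]]
    - [[0,0,0],[0,0,0]]

```text
time_s: 10.65
eef_pos: [655.5, 221.3, 337.5]
ee_rot: [-0.001, 0.999, -0.042, 0.004]
force: [0.5, 0.1, 0.6]
grip_width: 0.302
```

Run:
```python
from h import *
s=ctrl.sense(); print(s['time_s'],s['eef_pos'],s['force'],s['grip_width'],s['joints'].round(2));print(Rm().as_matrix().round(3))
out=[]
for c in ("scene","top"):
    im=ctrl.capture(c); cv2.imwrite(f"pics/{c}4.png",im[:,:,::-1])
    for n in ["collar","cold_block","low_jar","canister","canister_center"]:
        print(c,n,[(round(d['p'],2),round(d['position'][0]*640,1),round(d['position'][1]*400,1)) for d in ctrl.spot_in(c,n)])
a=cv2.resize(cv2.imread('pics/scene4.png')[75:225,270:390],None,fx=4,fy=4,interpolation=2)
b=cv2.resize(cv2.imread('pics/top4.png')[120:220,180:300],None,fx=3.3,fy=3.3,interpolation=2)
c=np.zeros((600,800,3),np.uint8); c[:a.shape[0],:400]=a[:,:400]; c[:330,405:]=b[:,:395]
cv2.imwrite('pics/z4.png',cv2.convertScaleAbs(c,alpha=1.5))
```

```text
10.65 [655.45172143 221.31755341 337.45581547] [0.47408478 0.08728924 0.55423878] 0.30199054568604167 [ 0.16  0.71  0.62 -0.    1.81  0.24]
[[ 0.996 -0.084  0.007]
 [-0.084 -0.996  0.001]
 [ 0.007 -0.002 -1.   ]]
scene collar [(0.43, 332.1, 304.1)]
scene cold_block [(0.77, 323.7, 147.7)]
scene low_jar [(0.5, 323.3, 133.1)]
scene canister [(0.69, 313.4, 283.3)]
scene canister_center [(0.58, 314.4, 285.9)]
top collar [(0.44, 262.5, 174.3)]
top cold_block [(0.81, 250.5, 175.8)]
top low_jar [(0.33, 389.0, 193.0)]
top canister [(0.57, 388.3, 194.8)]
top canister_center [(0.79, 389.3, 190.2)]
```

View pics/z4.png

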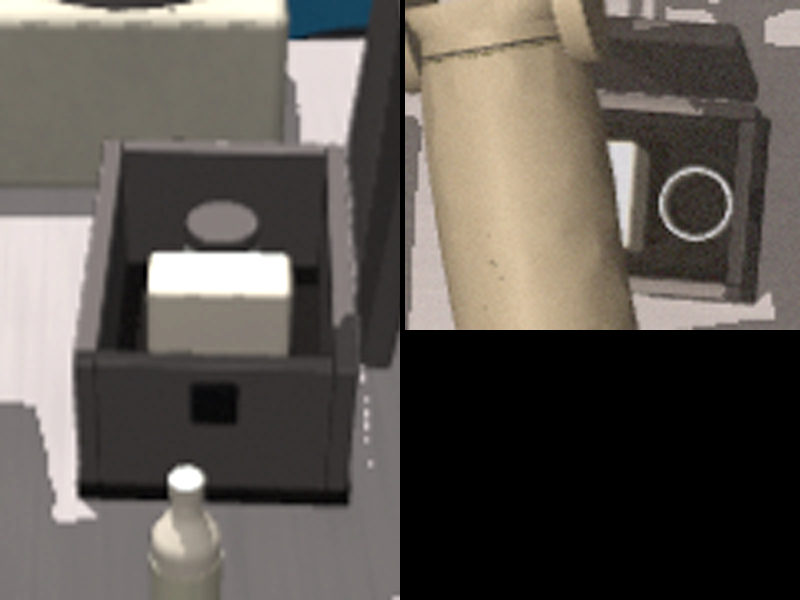

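The lid is open. The cold block is in the middle, the jar at the +y end, and the empty collar at the −y end (top crop (696,204)). Next I'll measure the collar and the canister and move over to the canister.

Run:
```python
from h import *
c=atz('top',(180+(696-405)/3.3,120+204/3.3),45); print('collar',c, 'pred',R.from_euler('z',-.079).apply([0,-76,0])+[495.8,235.3,45])
# cap geometry check in both: 
cap=np.array([434,-228,99.5])
S=lambda u,v:(160+u/2,90+v/1.9)
for yaw in (.177,):
    u=R.from_euler('z',yaw).apply([-np.sin(.611),0,np.cos(.611)])
    # expected cap from rest: canister bottom on pocket floor
    print(u,'canister centre',cap-47.5*u, proj('scene',cap-47.5*u),proj('top',cap-47.5*u),proj('scene',cap-13*u))
```

```text
collar [486.69293857 158.56095251  45.        ] pred [489.80224321 159.53703468  45.        ]
[-0.56472374 -0.10101319  0.81907474] canister centre [ 460.82437772 -223.20187334   60.59394982] [[320.75409907 289.61137821]] [[390.0070212  189.01829373]] [[311.00959687 283.17830998]]
```

Emit:
play_rows:
  motion:
    - [[-7,17,0],[0,0,0]]
    - [[-14,33.6,0],[0,0,0]]
    - [[-14,33.6,0],[0,0,0]]
    - [[-14,33.6,0],[0,0,0]]
    - [[-14,33.6,0],[0,0,0]]
    - [[-14,33.6,0],[0,0,0]]
    - [[-14,33.6,0],[0,0,0]]
    - [[-14,33.6,0],[0,0,0]]
    - [[-14,33.6,0],[0,0,0]]
    - [[-14,33.6,0],[0,0,0]]
    - [[-14,33.6,0],[0,0,0]]
    - [[-14,33.6,0],[0,0,0]]
    - [[-14,33.6,0],[0,0,0]]
    - [[-14,33.6,0],[0,0,0]]
    - [[-7,17,0],[0,0,0]]
  fingers: 80

```text
time_s: 12.5
eef_pos: [418.2, -234.0, 333.0]
ee_rot: [0.0, 0.999, -0.043, -0.0]
force: [0.2, 0.4, -0.4]
grip_width: 0.938
```

Emit:
play_rows:
  motion:
    - [[0,0,8],[0,0,6.8]]
    - [[0,0,8],[0,0,6.8]]
    - [[0,0,8],[0,0,6.8]]
    - [[0,0,8],[0,0,6.8]]
    - [[0,0,8],[0,0,6.8]]
    - [[0,0,8],[0,0,6.8]]
    - [[0,0,8],[0,0,6.8]]
    - [[0,0,8],[0,0,6.8]]
    - [[0,0,8],[0,0,6.8]]
    - [[0,0,8],[0,0,6.8]]
    - [[0,0,8],[0,0,7]]
    - [[0,0,0],[7,0,0]]
    - [[0,0,0],[7,0,0]]
    - [[0,0,0],[7,0,0]]
    - [[0,0,0],[7,0,0]]
    - [[0,0,0],[7,0,0]]
    - [[0,0,0],[0,0,0]]
    - [[0,0,0],[0,0,0]]

```text
time_s: 14.0
eef_pos: [419.2, -231.9, 244.8]
ee_rot: [-0.23, 0.731, -0.613, 0.192]
force: [-0.6, 0.6, 0.8]
grip_width: 0.939
```

Run:
```python
from h import *
s=ctrl.sense(); M=Rm().as_matrix(); print(s['time_s'],s['eef_pos'],s['joints'].round(2),s['grip_width']);print(M.round(3))
u=R.from_euler('z',.177).apply([-np.sin(.611),0,np.cos(.611)])
W=np.stack([-R.from_euler('z',.177).apply([0,1,0]),np.cross(-u,-R.from_euler('z',.177).apply([0,1,0])),-u],1)
print('turn err deg',np.degrees(R.from_matrix(M.T@W).as_rotvec()))
cap=np.array([434,-228,99.5])
for d in (40,-41): print(d,M.T@(cap+d*u-s['eef_pos']))
im=ctrl.capture('scene'); cv2.imwrite('pics/scene5.png',im[:,:,::-1])
tp=ctrl.capture('top'); cv2.imwrite('pics/top5.png',tp[:,:,::-1])
a=cv2.resize(im[200:350,260:400,::-1],None,fx=4,fy=4,interpolation=2)
cv2.imwrite('pics/z5.png',cv2.convertScaleAbs(a,alpha=1.3))
```

```text
14.0 [ 419.1723692  -231.87611713  244.78031676] [-1.06  0.01  1.95  0.66  1.07  0.04] 0.9390239174087812
[[ 0.174 -0.808  0.562]
 [-0.985 -0.143  0.1  ]
 [-0.001 -0.571 -0.821]]
turn err deg [ 0.16812891 -0.03488152 -0.11628612]
40 [-1.1147429  70.57572376 87.96725852]
-41 [ -1.16429658  70.33808767 168.96689477]
```

View pics/z5.png

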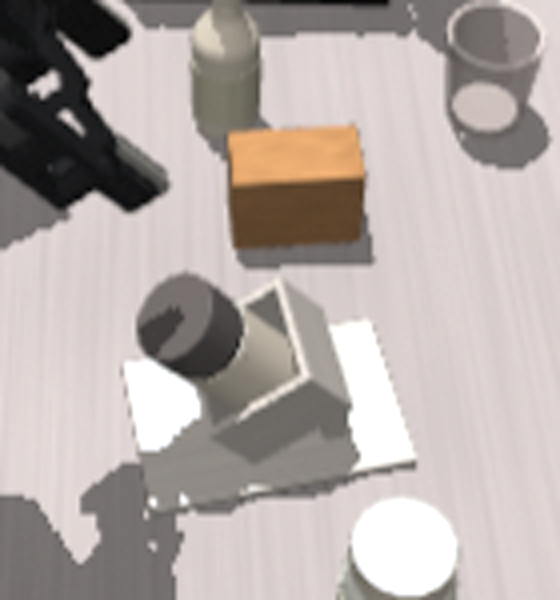

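Run:
```python
from h import *
yaw=.177
u=R.from_euler('z',yaw).apply([-np.sin(.611),0,np.cos(.611)]); v=R.from_euler('z',yaw).apply([0,1,0]); w=np.cross(u,v)
th=np.linspace(0,2*np.pi,40)
print(tri((304.3,281.2),(393.5,197.4)),tri((307.5,280.5),(393.5,197.4)))
def draw(c,fn,x0,y0,ww,hh,f,cap):
    im=cv2.imread(fn)[y0:y0+hh,x0:x0+ww]; im=cv2.convertScaleAbs(cv2.resize(im,None,fx=f,fy=f,interpolation=2),alpha=1.3)
    for d,col in ((0,(0,0,255)),(27,(0,200,0)),(57,(255,0,0))):
        P=np.array([cap-d*u+23*(np.cos(t)*v+np.sin(t)*w) for t in th]); p=(proj(c,P)-[x0,y0]+.5)*f
        cv2.polylines(im,[p.astype(np.int32)],True,col,1)
    return im
cap=np.array([434,-228,99.5])
a=draw('scene','pics/scene5.png',280,255,60,60,6,cap); b=draw('top','pics/top0.png',365,165,60,60,6,cap)
cap2=tri((304.3,281.2),(393.5,197.4))[0]
a2=draw('scene','pics/scene5.png',280,255,60,60,6,cap2); b2=draw('top','pics/top0.png',365,165,60,60,6,cap2)
o=np.vstack([np.hstack([a,b]),np.hstack([a2,b2])]); cv2.imwrite('pics/z6.png',cv2.resize(o,(600,600)))
```

```text
(array([ 430.70251016, -228.09415476,   98.4651037 ]), np.float64(4.64862901104109)) (array([ 433.79164803, -227.78004511,   99.59355163]), np.float64(1.6283857918054596))
```

View pics/z6.png

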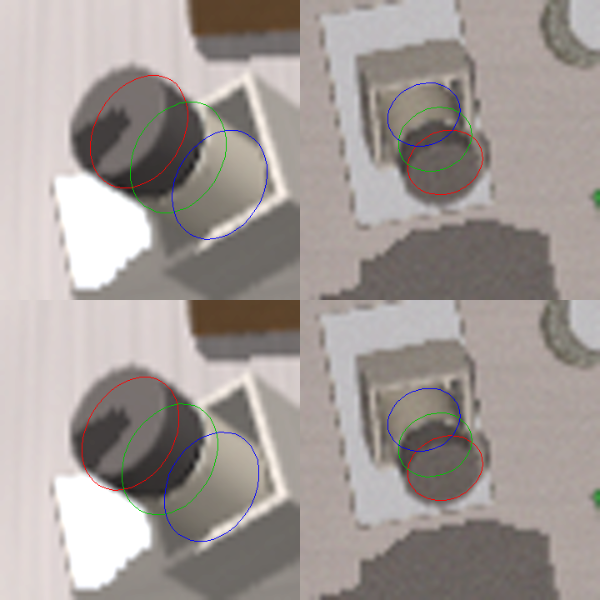

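Run:
```python
from h import *
cap=np.array([434,-228,99.5]); a=proj('scene',cap)[0]; b=proj('top',cap)[0]; print(a,b)
for da in ((-3.4,-.8),(-4.2,-.8)):
  for db in ((.5,1.2),(.5,2)):
    print(da,db,tri(a+da,b+db))
# expected from rest: pocket axis in rest frame; 57 out of 95 -> bottom 38 inside pocket;
```

```text
[307.19196526 280.65857985] [393.5532846  197.06274525]
(-3.4, -0.8) (0.5, 1.2) (array([ 428.84085522, -228.85834208,  103.86551929]), np.float64(2.6941744519437734))
(-3.4, -0.8) (0.5, 2) (array([ 427.64064641, -228.79943502,  103.65465111]), np.float64(0.2908566487547195))
(-4.2, -0.8) (0.5, 1.2) (array([ 428.06834876, -228.86995846,  104.06581048]), np.float64(4.224492958728375))
(-4.2, -0.8) (0.5, 2) (array([ 426.86834318, -228.80804927,  103.84322865]), np.float64(1.8219904829418407))
```

Emit:
play_rows:
  motion:
    - [[-1.4,18,15],[0,0,0]]
    - [[0,18,15],[0,0,0]]
    - [[0,18,15],[0,0,0]]
    - [[0,19,15],[0,0,0]]
    - [[0,0,15],[0,0,0]]
    - [[0,0,15],[0,0,0]]
    - [[0,0,15],[0,0,0]]
    - [[0,0,15],[0,0,0]]
    - [[0,0,10],[0,0,0]]
    - [[0,0,10],[0,0,0]]
    - [[0,0,10],[0,0,0]]
    - [[0,0,8],[0,0,0]]
    - [[0,0,4],[0,0,0]]
    - [[0,0,0],[0,0,0]]
    - [[0,0,0],[0,0,0]]

```text
time_s: 15.35
eef_pos: [452.4, -224.1, 70.4]
ee_rot: [-0.231, 0.732, -0.612, 0.193]
force: [1.0, 0.0, 0.1]
grip_width: 0.943
```

Run:
```python
from h import *
s=ctrl.sense(); M=Rm().as_matrix(); print(s['time_s'],s['eef_pos'],s['force'],s['joints'].round(2))
u=R.from_euler('z',.177).apply([-np.sin(.611),0,np.cos(.611)])
print(M.T@(np.array([428,-228.8,103.8])-41*u-s['eef_pos']))
im=ctrl.capture('scene')
a=cv2.resize(im[200:350,230:400,::-1],None,fx=4,fy=4,interpolation=2)
cv2.imwrite('pics/z7.png',cv2.convertScaleAbs(a,alpha=1.3))
```

```text
15.35 [ 452.39018788 -224.12974728   70.41405085] [1.00486714 0.02386938 0.11035681] [-0.98  0.37  2.09  0.99  0.68 -0.38]
[ 0.30173438  1.18599471 -0.59104851]
```

View pics/z7.png

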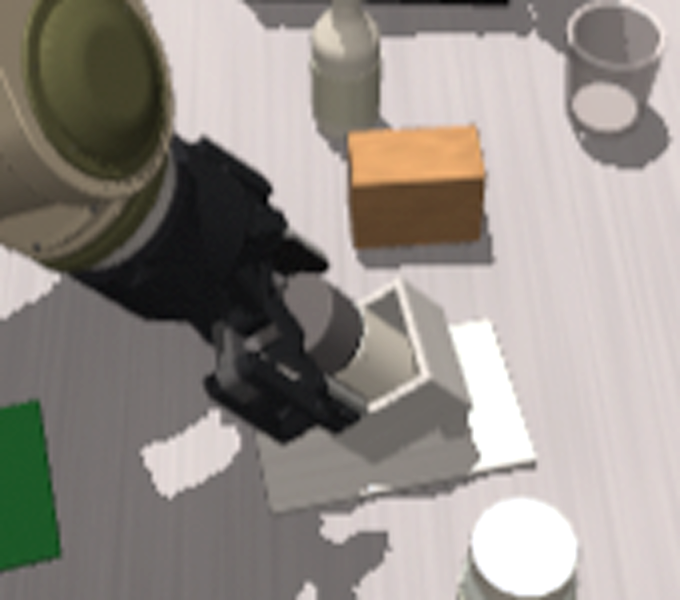

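The fingers straddle the cap, with tips at (300,250) and (345,410). Close.

Emit:
play_rows:
  motion:
    - [[0,0,0],[0,0,0]]
    - [[0,0,0],[0,0,0]]
    - [[0,0,0],[0,0,0]]
    - [[0,0,0],[0,0,0]]
    - [[0,0,0],[0,0,0]]
    - [[0,0,0],[0,0,0]]
    - [[0,0,0],[0,0,0]]
  fingers: 38
  squeeze: 50

```text
time_s: 15.98
eef_pos: [452.3, -224.4, 70.8]
ee_rot: [-0.231, 0.732, -0.612, 0.193]
force: [-5.0, 0.4, 6.5]
grip_width: 0.528
```

Emit:
play_rows:
  motion:
    - [[0,0,-3],[0,0,0]]
    - [[0,0,-5],[0,0,0]]
    - [[0,0,-8],[0,0,0]]
    - [[0,0,-8],[0,0,0]]
    - [[0,0,-8],[0,0,0]]
    - [[0,0,-8],[0,0,0]]
    - [[0,0,-8],[0,0,0]]
    - [[0,0,-8],[0,0,0]]
    - [[0,0,-10],[0,0,0]]
    - [[0,0,-10],[0,0,0]]
    - [[0,0,0],[0,0,0]]

```text
time_s: 16.9
eef_pos: [409.0, -232.6, 134.2]
ee_rot: [-0.23, 0.731, -0.612, 0.194]
force: [0.4, -0.2, -0.7]
grip_width: 0.525
```

Run:
```python
from h import *
im=ctrl.capture('scene')
s=ctrl.sense(); M=Rm().as_matrix(); print(s['time_s'],s['eef_pos'],s['force'],s['joints'].round(2),s['grip_width']); print(M.round(3))
a=cv2.resize(im[200:350,230:400,::-1],None,fx=4,fy=4,interpolation=2)
cv2.imwrite('pics/z8.png',cv2.convertScaleAbs(a,alpha=1.3))
```

```text
16.95 [ 409.22926135 -232.42051259  133.46082472] [ 0.24542563 -0.07446734 -1.69850071] [-1.09  0.18  2.11  0.83  0.84 -0.27] 0.5260669993997278
[[ 0.176 -0.806  0.565]
 [-0.984 -0.145  0.099]
 [ 0.002 -0.574 -0.819]]
```

View pics/z8.png

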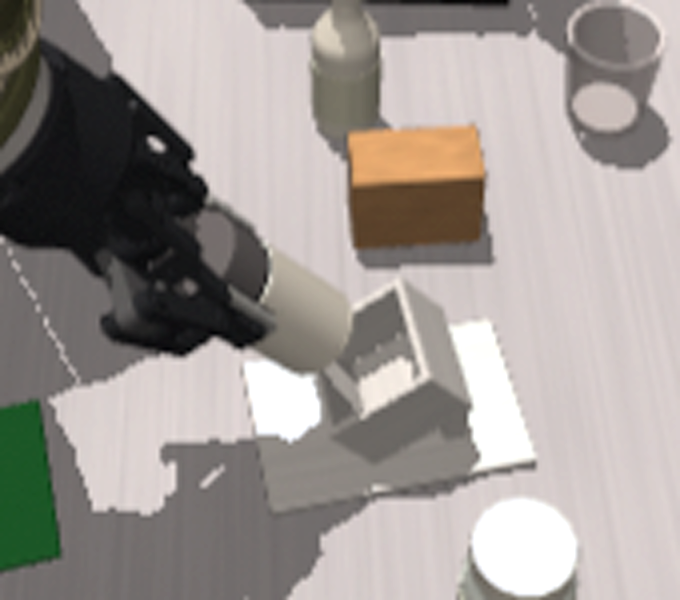

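The canister is gripped axially and clear of the rest. Next: lift, set it upright, carry and yaw.

Emit:
play_rows:
  motion:
    - [[0,-9,-13],[0,0,0]]
    - [[0,-17,-24],[0,0,0]]
    - [[0,-17,-24],[0,0,0]]
    - [[0,-17,-24],[0,0,0]]
    - [[0,-17,-24],[0,0,0]]
    - [[0,-9,-13],[0,0,0]]
    - [[0,0,0],[-5,0,0]]
    - [[0,0,0],[-6,0,0]]
    - [[0,0,0],[-6,0,0]]
    - [[0,0,0],[-6,0,0]]
    - [[0,0,0],[-6,0,0]]
    - [[0,0,0],[-6,0,0]]
    - [[0,0,0],[0,0,0]]

```text
time_s: 18.03
eef_pos: [411.4, -231.0, 281.1]
ee_rot: [0.001, 0.768, -0.641, -0.002]
force: [1.0, -0.7, -2.3]
grip_width: 0.523
```

Emit:
play_rows:
  motion:
    - [[-10,-4,0],[0,0,0]]
    - [[-20,-8,0],[0,0,0]]
    - [[-26,-10,0],[0,0,0]]
    - [[-26,-10,0],[0,0,0]]
    - [[-26,-10,0],[0,0,0]]
    - [[-26,-10,0],[0,0,0]]
    - [[-26,-10,0],[0,0,0]]
    - [[-26,-10,0],[0,0,0]]
    - [[-26,-10,0],[0,0,0]]
    - [[-26,-10,0],[0,0,0]]
    - [[-26,-10,0],[0,0,0]]
    - [[-26,-10,0],[0,0,0]]
    - [[-26,-10,0],[0,0,0]]
    - [[-26,-10,0],[0,0,0]]
    - [[-20,-8,0],[0,0,0]]
    - [[-10,-5,0],[0,0,0]]
    - [[0,0,0],[0,0,0]]

```text
time_s: 19.45
eef_pos: [486.5, 161.4, 281.6]
ee_rot: [-0.001, 0.768, -0.641, -0.001]
force: [-0.3, 0.2, -2.6]
grip_width: 0.531
```

Emit:
play_rows:
  motion:
    - [[0,0,0],[0,0,-3.5]]
    - [[0,0,0],[0,0,-6.5]]
    - [[0,0,0],[0,0,-6.5]]
    - [[0,0,0],[0,0,-6.5]]
    - [[0,0,0],[0,0,-6.5]]
    - [[0,0,0],[0,0,-6.5]]
    - [[0,0,0],[0,0,-6.5]]
    - [[0,0,0],[0,0,-6.5]]
    - [[0,0,0],[0,0,-6.5]]
    - [[0,0,0],[0,0,-6.5]]
    - [[0,0,0],[0,0,-6.5]]
    - [[0,0,0],[0,0,-6.5]]
    - [[0,0,0],[0,0,0]]
    - [[0,0,0],[0,0,0]]

```text
time_s: 20.62
eef_pos: [486.7, 159.1, 281.9]
ee_rot: [-0.0, 0.999, -0.044, 0.0]
force: [0.6, -0.9, -1.8]
grip_width: 0.526
```

Run:
```python
from h import *
s=ctrl.sense(); M=Rm().as_matrix(); print(s['time_s'],s['eef_pos'],s['force'],s['joints'].round(2),s['grip_width']); print(M.round(3))
print(M.T@(np.array([488.3,159,115])-s['eef_pos']))
im=ctrl.capture('scene'); t=ctrl.capture('top')
a=cv2.resize(im[30:180,250:400,::-1],None,fx=4,fy=4,interpolation=2)
cv2.imwrite('pics/z9.png',cv2.convertScaleAbs(a,alpha=1.4))
```

```text
20.6167 [486.72767391 159.11202723 281.89050879] [ 0.58857507 -0.91497964 -1.82342039] [0.09 0.25 1.45 0.   1.44 0.18] 0.5260587087116507
[[ 0.996 -0.089  0.   ]
 [-0.089 -0.996  0.001]
 [ 0.    -0.001 -1.   ]]
[1.55011748e+00 7.48154174e-02 1.66890737e+02]
```

View pics/z9.png

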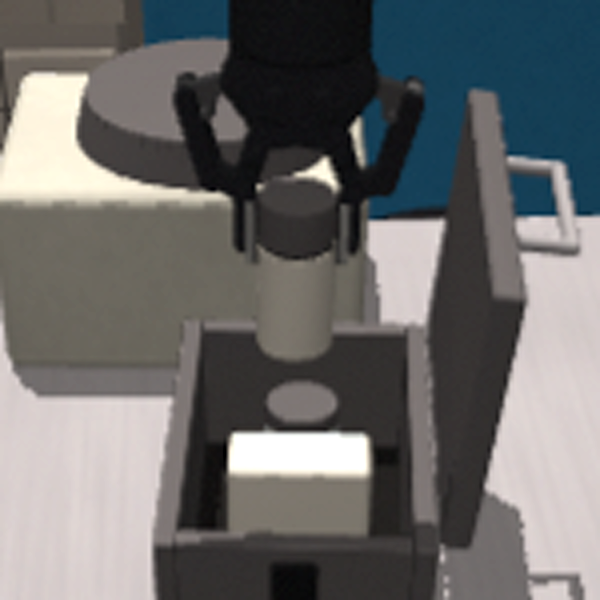

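Run:
```python
from h import *
for z in (310,315,320,325,330): print(z,proj('scene',[487,159,z])[0].round(1))
for z in (210,220,225,230,235): print(z,proj('scene',[487,136,z])[0].round(1))
print(proj('scene',[487,136,282-0])[0])
```

```text
310 [324.4  83.8]
315 [324.4  81.8]
320 [324.4  79.7]
325 [324.5  77.6]
330 [324.5  75.5]
210 [324.3 126.9]
220 [324.4 123.3]
225 [324.4 121.5]
230 [324.4 119.7]
235 [324.5 117.9]
[324.77781627 100.00984545]
```

Emit:
play_rows:
  motion:
    - [[1.5,0,8],[0,0,0]]
    - [[0,0,15],[0,0,0]]
    - [[0,0,20],[0,0,0]]
    - [[0,0,20],[0,0,0]]
    - [[0,0,20],[0,0,0]]
    - [[0,0,20],[0,0,0]]
    - [[0,0,15],[0,0,0]]
    - [[0,0,15],[0,0,0]]
    - [[0,0,10],[0,0,0]]
    - [[0,0,10],[0,0,0]]
    - [[0,0,8],[0,0,0]]
    - [[0,0,5],[0,0,0]]
    - [[0,0,5],[0,0,0]]
    - [[0,0,0],[0,0,0]]

```text
time_s: 21.88
eef_pos: [488.2, 159.9, 110.2]
ee_rot: [0.0, 0.999, -0.042, -0.0]
force: [-0.3, 0.0, -1.4]
grip_width: 0.529
```

Emit:
play_rows:
  motion:
    - [[0,0,4],[0,0,0]]
    - [[0,0,4],[0,0,0]]
    - [[0,0,4],[0,0,0]]
    - [[0,0,4],[0,0,0]]
    - [[0,0,4],[0,0,0]]
    - [[0,0,0],[0,0,0]]

```text
time_s: 22.38
eef_pos: [488.0, 159.8, 90.0]
ee_rot: [0.0, 0.999, -0.042, -0.001]
force: [-0.2, -1.0, -2.2]
grip_width: 0.526
```

Emit:
play_rows:
  motion:
    - [[0,0,3],[0,0,0]]
    - [[0,0,3],[0,0,0]]
    - [[0,0,3],[0,0,0]]
    - [[0,0,2],[0,0,0]]
    - [[0,0,2],[0,0,0]]
    - [[0,0,2],[0,0,0]]
    - [[0,0,0],[0,0,0]]

```text
time_s: 22.97
eef_pos: [488.2, 159.9, 75.5]
ee_rot: [0.0, 0.999, -0.042, -0.0]
force: [-0.1, -0.3, -1.5]
grip_width: 0.528
```

Emit:
play_rows:
  motion:
    - [[0,0,1],[0,0,0]]
    - [[0,0,1],[0,0,0]]
    - [[0,0,1],[0,0,0]]
    - [[0,0,0],[0,0,0]]

```text
time_s: 23.3
eef_pos: [488.3, 159.9, 72.7]
ee_rot: [0.0, 0.999, -0.042, -0.0]
force: [-1.0, -0.7, -1.7]
grip_width: 0.525
```

Emit:
play_rows:
  motion:
    - [[0,0,1],[0,0,0]]
    - [[0,0,1],[0,0,0]]
    - [[0,0,1],[0,0,0]]
    - [[0,0,0],[0,0,0]]

```text
time_s: 23.63
eef_pos: [488.3, 159.9, 69.6]
ee_rot: [0.0, 0.999, -0.042, -0.0]
force: [0.3, -0.1, -1.8]
grip_width: 0.529
```

Emit:
play_rows:
  motion:
    - [[0,0,1],[0,0,0]]
    - [[0,0,0],[0,0,0]]

```text
time_s: 23.8
eef_pos: [488.4, 159.9, 68.7]
ee_rot: [0.0, 0.999, -0.042, -0.0]
force: [0.7, -0.1, -2.1]
grip_width: 0.528
```

Emit:
play_rows:
  motion:
    - [[0,0,1],[0,0,0]]
    - [[0,0,1],[0,0,0]]
    - [[0,0,0],[0,0,0]]

```text
time_s: 24.05
eef_pos: [488.6, 160.0, 67.5]
ee_rot: [-0.0, 0.999, -0.042, 0.0]
force: [-1.9, -0.3, 5.4]
grip_width: 0.53
```

Emit:
play_rows:
  motion:
    - [[0,0,1],[0,0,0]]
    - [[0,0,0],[0,0,0]]

```text
time_s: 24.22
eef_pos: [488.6, 160.2, 67.4]
ee_rot: [-0.0, 0.999, -0.042, 0.0]
force: [-5.4, -0.3, 15.7]
grip_width: 0.525
```

Contact with the floor. Ease off slightly, release and withdraw.

Emit:
play_rows:
  motion:
    - [[0,0,-1.2],[0,0,0]]
    - [[0,0,0],[0,0,0]]

```text
time_s: 24.38
eef_pos: [488.7, 160.0, 67.5]
ee_rot: [-0.0, 0.999, -0.042, 0.0]
force: [-1.7, 1.1, 7.3]
grip_width: 0.529
```

Emit:
play_rows:
  motion:
    - [[0,0,0],[0,0,0]]
    - [[0,0,0],[0,0,0]]
    - [[0,0,0],[0,0,0]]
    - [[0,0,0],[0,0,0]]
    - [[0,0,0],[0,0,0]]
  fingers: 64

```text
time_s: 24.8
eef_pos: [488.4, 159.9, 66.9]
ee_rot: [0.0, 0.999, -0.042, -0.0]
force: [0.2, -0.4, 1.4]
grip_width: 0.757
```

Emit:
play_rows:
  motion:
    - [[0,0,-4],[0,0,0]]
    - [[0,0,-8],[0,0,0]]
    - [[0,0,-15],[0,0,0]]
    - [[0,0,-20],[0,0,0]]
    - [[0,0,-25],[0,0,0]]
    - [[0,0,-30],[0,0,0]]
    - [[0,0,-35],[0,0,0]]
    - [[0,0,-35],[0,0,0]]
    - [[0,0,-35],[0,0,0]]
    - [[0,0,-35],[0,0,0]]
    - [[0,0,-25],[0,0,0]]
    - [[0,0,-5],[0,0,0]]
    - [[0,0,0],[0,0,0]]

```text
time_s: 25.88
eef_pos: [488.6, 160.0, 341.1]
ee_rot: [-0.0, 0.999, -0.042, 0.002]
force: [-0.6, 0.6, -0.6]
grip_width: 0.75
```

Run:
```python
from h import *
s=ctrl.sense(); M=Rm().as_matrix(); print(s['time_s'],s['eef_pos'],s['force'],s['joints'].round(2),s['grip_width']); print(M.round(3))
print(M.T@(np.array([655.3,221.3,337.5])-s['eef_pos']))
im=ctrl.capture('scene'); t=ctrl.capture('top')
a=cv2.resize(im[30:180,250:400,::-1],None,fx=4,fy=4,interpolation=2)
cv2.imwrite('pics/z10.png',cv2.convertScaleAbs(a,alpha=1.4))
```

```text
25.8833 [488.610532   159.9505721  341.09161474] [-0.62892762  0.55846809 -0.6019538 ] [0.09 0.23 1.32 0.   1.58 0.17] 0.7503958993635674
[[ 0.996 -0.084  0.004]
 [-0.084 -0.996  0.   ]
 [ 0.004 -0.001 -1.   ]]
[160.9247892  -75.14698941   4.2629739 ]
```

View pics/z10.png

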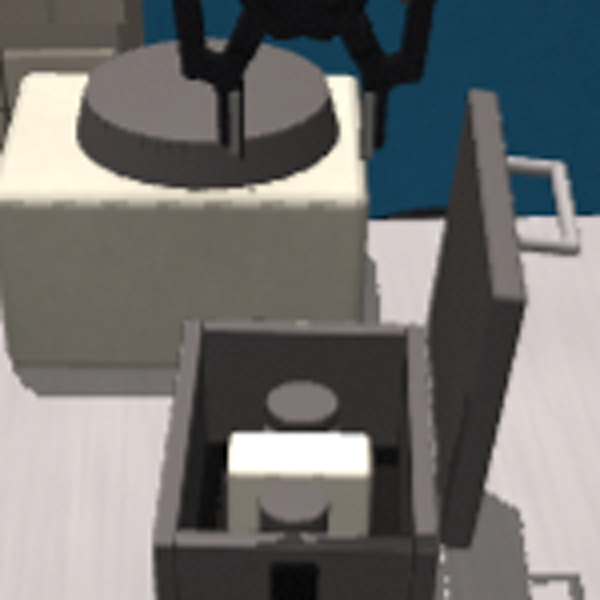

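The canister stands upright in the collar, its cap at (293,500). Now I'll return to the handle by the same route and regrip.

Emit:
play_rows:
  motion:
    - [[16,-7.5,0],[0,0,0]]
    - [[29,-13.5,1],[0,0,0]]
    - [[29,-13.5,1],[0,0,0]]
    - [[29,-13.5,1],[0,0,0]]
    - [[29,-13.5,1],[0,0,0]]
    - [[29,-13.5,0],[0,0,0]]
    - [[0,0,0],[0,0,0]]
    - [[0,0,0],[0,0,0]]
  fingers: 26

```text
time_s: 26.65
eef_pos: [656.2, 221.3, 330.2]
ee_rot: [0.001, 0.999, -0.042, -0.003]
force: [-0.1, -0.2, -0.1]
grip_width: 0.302
```

Run:
```python
from h import *
s=ctrl.sense(); M=Rm().as_matrix(); print(s['time_s'],s['eef_pos'],s['grip_width']); print(M.round(3))
print(M.T@(np.array([655.3,221.3,263.5])-s['eef_pos']))
```

```text
26.65 [656.18855355 221.30059445 330.24237486] 0.3016070668926322
[[ 0.996 -0.084 -0.006]
 [-0.084 -0.996 -0.001]
 [-0.006  0.002 -1.   ]]
[-4.65923985e-01 -2.67936540e-02  6.67466578e+01]
```

Emit:
play_rows:
  motion:
    - [[-0.8,0,10],[0,0,0]]
    - [[0,0,15],[0,0,0]]
    - [[0,0,15],[0,0,0]]
    - [[0,0,12],[0,0,0]]
    - [[0,0,9],[0,0,0]]
    - [[0,0,6],[0,0,0]]
    - [[0,0,0],[0,0,0]]

```text
time_s: 27.23
eef_pos: [653.5, 221.0, 267.2]
ee_rot: [0.0, 0.999, -0.042, -0.001]
force: [1.1, 0.5, 0.2]
grip_width: 0.305
```

Emit:
play_rows:
  motion:
    - [[0,0,0],[0,0,0]]
    - [[0,0,0],[0,0,0]]
    - [[0,0,0],[0,0,0]]
    - [[0,0,0],[0,0,0]]
    - [[0,0,0],[0,0,0]]
  fingers: 4
  squeeze: 30

```text
time_s: 27.65
eef_pos: [654.5, 221.1, 269.0]
ee_rot: [-0.0, 0.999, -0.042, 0.001]
force: [-0.6, -1.0, 4.7]
grip_width: 0.103
```

Run:
```python
from h import *
s=ctrl.sense(); print(s['time_s'],s['eef_pos'],s['force'],s['grip_width'])
r=np.hypot(168,55); a0=np.arctan2(55,168)
l=np.linspace(1.66,0.11,41); x=-r*np.cos(a0+l); z=r*np.sin(a0+l)
print(np.c_[np.diff(x),-np.diff(z)].round(1).tolist(), x[-1]-x[0],z[-1]-z[0])
l=np.linspace(0.11,0,10); x=-r*np.cos(a0+l); z=r*np.sin(a0+l); print(np.c_[np.diff(x),-np.diff(z)].round(2).tolist())
```

```text
27.65 [654.51011045 221.10773056 269.04450425] [-0.55190825 -0.99799232  4.70786323] 0.1029267537938586
[[-6.3, -2.6], [-6.4, -2.3], [-6.5, -2.1], [-6.6, -1.8], [-6.7, -1.6], [-6.7, -1.3], [-6.8, -1.0], [-6.8, -0.8], [-6.8, -0.5], [-6.8, -0.3], [-6.8, 0.0], [-6.8, 0.3], [-6.8, 0.5], [-6.8, 0.8], [-6.8, 1.1], [-6.7, 1.3], [-6.7, 1.6], [-6.6, 1.8], [-6.5, 2.1], [-6.4, 2.3], [-6.3, 2.6], [-6.2, 2.8], [-6.1, 3.1], [-6.0, 3.3], [-5.9, 3.5], [-5.7, 3.8], [-5.6, 4.0], [-5.4, 4.2], [-5.2, 4.4], [-5.1, 4.6], [-4.9, 4.8], [-4.7, 5.0], [-4.5, 5.2], [-4.3, 5.3], [-4.1, 5.5], [-3.9, 5.7], [-3.7, 5.8], [-3.4, 5.9], [-3.2, 6.1], [-3.0, 6.2]] -230.69448740141507 -89.32199244620925
[[-0.88, 1.97], [-0.86, 1.98], [-0.83, 1.99], [-0.81, 2.0], [-0.78, 2.01], [-0.76, 2.02], [-0.73, 2.03], [-0.71, 2.04], [-0.68, 2.05]]
```

Emit:
play_rows:
  motion:
    - [[0,0,0],[0,0,0]]
    - [[0,0,0],[0,0,0]]
    - [[0,0,0],[0,0,0]]
    - [[0,0,3],[0,0,0]]
    - [[0,0,2],[0,0,0]]
    - [[0,0,0],[0,0,0]]
  fingers: 22

```text
time_s: 28.15
eef_pos: [654.2, 221.1, 262.1]
ee_rot: [0.0, 0.999, -0.042, -0.001]
force: [0.4, 0.1, 0.0]
grip_width: 0.257
```

Emit:
play_rows:
  motion:
    - [[0,0,0],[0,0,0]]
    - [[0,0,0],[0,0,0]]
    - [[0,0,0],[0,0,0]]
    - [[0,0,0],[0,0,0]]
  fingers: 4

```text
time_s: 28.48
eef_pos: [654.4, 221.1, 262.9]
ee_rot: [0.0, 0.999, -0.042, -0.0]
force: [0.9, 0.6, -1.4]
grip_width: 0.101
```

Emit:
play_rows:
  motion:
    - [[-3,0,-1.2],[0,0,0]]
    - [[-6.4,0,-2.3],[0,0,0]]
    - [[-6.5,0,-2.1],[0,0,0]]
    - [[-6.6,0,-1.8],[0,0,0]]
    - [[-6.7,0,-1.6],[0,0,0]]
    - [[-6.7,0,-1.3],[0,0,0]]
    - [[-6.8,0,-1],[0,0,0]]
    - [[-6.8,0,-0.8],[0,0,0]]
    - [[-6.8,0,-0.5],[0,0,0]]
    - [[-6.8,0,-0.3],[0,0,0]]
    - [[-6.8,0,0],[0,0,0]]
    - [[-6.8,0,0.3],[0,0,0]]
    - [[0,0,0],[0,0,0]]

```text
time_s: 29.57
eef_pos: [576.5, 227.7, 276.9]
ee_rot: [0.0, 0.999, -0.042, 0.0]
force: [-2.6, -1.6, 8.9]
grip_width: 0.102
```

Run:
```python
from h import *
s=ctrl.sense(); print(s['time_s'],s['eef_pos'],s['force'],s['wrist_torque'],s['grip_width'])
```

```text
29.5667 [576.51143126 227.66977131 276.8524367 ] [-2.61703768 -1.55874222  8.89131082] [-0.2288482   0.15476496  0.00535373] 0.1018853897495578
```

Emit:
play_rows:
  motion:
    - [[-6.8,0,-0.5],[0,0,0]]
    - [[-6.8,0,-0.2],[0,0,0]]
    - [[-6.8,0,0.8],[0,0,0]]
    - [[-6.7,0,1.3],[0,0,0]]
    - [[-6.7,0,1.6],[0,0,0]]
    - [[-6.6,0,1.8],[0,0,0]]
    - [[-6.5,0,2.1],[0,0,0]]
    - [[-6.4,0,2.3],[0,0,0]]
    - [[-6.3,0,2.6],[0,0,0]]
    - [[-6.2,0,2.8],[0,0,0]]
    - [[-6.1,0,3.1],[0,0,0]]
    - [[0,0,0],[0,0,0]]

```text
time_s: 30.57
eef_pos: [504.6, 233.7, 257.2]
ee_rot: [0.0, 0.999, -0.042, -0.001]
force: [-4.3, -1.6, 1.3]
grip_width: 0.1
```

Run:
```python
from h import *
s=ctrl.sense(); p=s['eef_pos']; print(s['time_s'],p,s['force'],s['wrist_torque'],s['grip_width'])
xb=R.from_euler('z',-.079).apply([1,0,0]); h=np.array([585.5,228.2,117]); d=(p-h)@xb; zz=p[2]-117
print('bar rel hinge x',d,'z if offset 18.7',zz+18.7, np.hypot(d,zz+18.7),'lid',np.pi-np.arctan2(zz+18.7,d)-.316)
```

```text
30.5667 [504.60956216 233.7448626  257.21440332] [-4.33231814 -1.6120167   1.26952701] [-0.18320721  0.46892084 -0.01024454] 0.09953256436301389
bar rel hinge x -81.07573912869279 z if offset 18.7 158.91440332402425 178.40140991341548 lid 0.7830339847966321
```

Run:
```python
import numpy as np
r=np.hypot(168,55); a0=np.arctan2(55,168)
l=np.linspace(.783,0.08,19); x=-r*np.cos(a0+l); z=r*np.sin(a0+l)
print(np.c_[np.diff(x),-np.diff(z)].round(1).tolist())
```

```text
[[-6.1, 3.3], [-6.0, 3.5], [-5.8, 3.7], [-5.7, 3.9], [-5.5, 4.2], [-5.3, 4.4], [-5.2, 4.6], [-5.0, 4.8], [-4.8, 5.0], [-4.6, 5.2], [-4.4, 5.3], [-4.2, 5.5], [-4.0, 5.7], [-3.7, 5.8], [-3.5, 5.9], [-3.3, 6.1], [-3.0, 6.2], [-2.8, 6.3]]
```

Emit:
play_rows:
  motion:
    - [[-6.1,0,3.3],[0,0,0]]
    - [[-6,0,3.5],[0,0,0]]
    - [[-5.8,0,3.7],[0,0,0]]
    - [[-5.7,0,3.9],[0,0,0]]
    - [[-5.5,0,4.2],[0,0,0]]
    - [[-5.3,0,4.4],[0,0,0]]
    - [[-5.2,0,4.6],[0,0,0]]
    - [[-5,0,4.8],[0,0,0]]
    - [[-4.8,0,5],[0,0,0]]
    - [[-4.6,0,5.2],[0,0,0]]
    - [[-4.4,0,5.3],[0,0,0]]
    - [[-4.2,0,5.5],[0,0,0]]
    - [[-4,0,5.7],[0,0,0]]
    - [[-3.7,0,5.8],[0,0,0]]
    - [[0,0,0],[0,0,0]]

```text
time_s: 31.82
eef_pos: [435.1, 239.7, 191.5]
ee_rot: [0.0, 0.999, -0.042, -0.001]
force: [2.3, 0.9, -6.2]
grip_width: 0.103
```

```bash
cat > lid.py <<'E'
from h import *
s=ctrl.sense(); p=s['eef_pos']; print(s['time_s'],p,s['force'],s['grip_width'])
xb=R.from_euler('z',-.079).apply([1,0,0]); h=np.array([585.5,228.2,117]); d=(p-h)@xb; zz=p[2]-117+18.7
print('rel',d,zz,np.hypot(d,zz),'lid',np.pi-np.arctan2(zz,d)-.316)
E
python3 lid.py
```

```text
31.8167 [435.11970975 239.65759067 191.52258413] [ 2.25723117  0.86762929 -6.1540933 ] 0.1025051940266653
rel -150.81548100433557 93.22258412650821 177.30132402718544 lid 0.23763908481355928
```

Emit:
play_rows:
  motion:
    - [[-2.2,0,3.5],[0,0,0]]
    - [[-2,0,3.5],[0,0,0]]
    - [[-1.9,0,3.5],[0,0,0]]
    - [[-1.8,0,3.5],[0,0,0]]
    - [[-1.7,0,3.5],[0,0,0]]
    - [[-1.6,0,3.5],[0,0,0]]
    - [[-1.4,0,3.5],[0,0,0]]
    - [[-1.2,0,3],[0,0,0]]
    - [[0,0,0],[0,0,0]]

```text
time_s: 32.57
eef_pos: [421.9, 240.8, 164.7]
ee_rot: [0.0, 0.999, -0.042, -0.001]
force: [2.1, 0.6, -4.4]
grip_width: 0.104
```

Emit:
play_rows:
  motion:
    - [[-0.6,0,1.5],[0,0,0]]
    - [[-0.6,0,1.5],[0,0,0]]
    - [[-0.5,0,1.5],[0,0,0]]
    - [[0,0,0],[0,0,0]]

```text
time_s: 32.9
eef_pos: [420.6, 240.9, 160.8]
ee_rot: [-0.0, 0.999, -0.042, -0.0]
force: [-1.1, 0.3, 0.3]
grip_width: 0.1
```

```bash
python3 lid.py
```

```text
32.9 [420.55630233 240.9266087  160.83592248] [-1.0699275   0.34097633  0.30302959] 0.0996650255428595
rel -165.4336151271185 62.53592248051039 176.85876459626186 lid 0.04540887205362393
```

Emit:
play_rows:
  motion:
    - [[-0.4,0,1],[0,0,0]]
    - [[-0.4,0,1],[0,0,0]]
    - [[-0.4,0,1],[0,0,0]]
    - [[-0.4,0,1],[0,0,0]]
    - [[-0.3,0,1],[0,0,0]]
    - [[0,0,0],[0,0,0]]

```text
time_s: 33.4
eef_pos: [418.8, 241.1, 155.8]
ee_rot: [-0.0, 0.999, -0.042, -0.0]
force: [0.5, 0.8, -0.3]
grip_width: 0.105
```

Emit:
play_rows:
  motion:
    - [[-0.3,0,1],[0,0,0]]
    - [[-0.3,0,1],[0,0,0]]
    - [[0,0,0],[0,0,0]]

```text
time_s: 33.65
eef_pos: [418.2, 241.1, 153.9]
ee_rot: [0.0, 0.999, -0.042, -0.0]
force: [-0.3, 0.6, 0.5]
grip_width: 0.099
```

```bash
python3 lid.py
```

```text
33.65 [418.17826218 241.1061125  153.87677089] [-0.28179763  0.55700882  0.45592775] 0.09891856538449412
rel -167.81840450783082 55.576770885948505 176.7817704223576 lid 0.0038041711729895344
```

Emit:
play_rows:
  motion:
    - [[-0.3,0,1],[0,0,0]]
    - [[-0.3,0,1],[0,0,0]]
    - [[0,0,0],[0,0,0]]

```text
time_s: 33.9
eef_pos: [418.1, 241.2, 153.3]
ee_rot: [-0.0, 0.999, -0.042, 0.001]
force: [-2.9, -1.8, 13.3]
grip_width: 0.1
```

Emit:
play_rows:
  motion:
    - [[-0.2,0,1],[0,0,0]]
    - [[-0.2,0,1],[0,0,0]]
    - [[0,0,0],[0,0,0]]

```text
time_s: 34.15
eef_pos: [418.2, 241.2, 153.0]
ee_rot: [-0.0, 0.999, -0.042, 0.002]
force: [-7.1, -3.8, 29.4]
grip_width: 0.1
```

```bash
python3 lid.py
python3 - <<'E'
from h import *
im=ctrl.capture('scene')
a=cv2.resize(im[75:225,260:400,::-1],None,fx=4,fy=4,interpolation=2)
cv2.imwrite('pics/z11.png',cv2.convertScaleAbs(a,alpha=1.6))
E
```

```text
34.15 [418.17236002 241.23933066 152.96189778] [-7.13754279 -3.79754311 29.35338766] 0.10043191382982057
rel -167.83480155280242 54.66189778253674 176.51187971764693 lid -0.00114532444048282
```

View pics/z11.png

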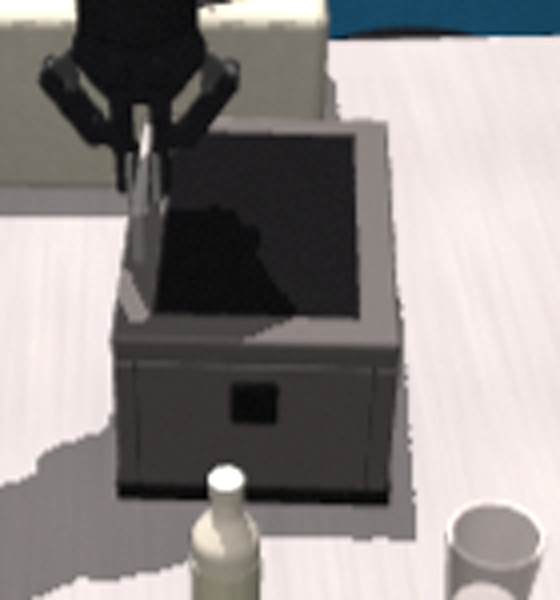

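The lid is seated with no gap, and the hinge model gives about 0 rad. Ease off, release and withdraw.

Emit:
play_rows:
  motion:
    - [[0.3,0,-1.5],[0,0,0]]
    - [[0,0,0],[0,0,0]]

```text
time_s: 34.37
eef_pos: [418.1, 241.2, 153.1]
ee_rot: [-0.0, 0.999, -0.042, 0.001]
force: [-3.2, -2.8, 16.5]
grip_width: 0.103
```

Emit:
play_rows:
  motion:
    - [[0,0,0],[0,0,0]]
    - [[0,0,0],[0,0,0]]
    - [[0,0,0],[0,0,0]]
    - [[0,0,0],[0,0,0]]
    - [[0,0,0],[0,0,0]]
    - [[0,0,0],[0,0,0]]
  fingers: 36

```text
time_s: 34.87
eef_pos: [417.5, 241.1, 151.4]
ee_rot: [0.0, 0.999, -0.042, -0.0]
force: [0.2, -0.9, 0.1]
grip_width: 0.42
```

Emit:
play_rows:
  motion:
    - [[0,0,-5],[0,0,0]]
    - [[0,0,-10],[0,0,0]]
    - [[0,0,-20],[0,0,0]]
    - [[0,0,-30],[0,0,0]]
    - [[0,0,-30],[0,0,0]]
    - [[-20,0,-30],[0,0,0]]
    - [[-20,0,-20],[0,0,0]]
    - [[-20,0,0],[0,0,0]]
    - [[-20,0,0],[0,0,0]]
    - [[0,0,0],[0,0,0]]
    - [[0,0,0],[0,0,0]]

```text
time_s: 35.78
eef_pos: [337.6, 248.0, 297.6]
ee_rot: [-0.0, 0.999, -0.042, 0.001]
force: [-0.0, -0.3, 0.4]
grip_width: 0.421
```

Run:
```python
from h import *
s=ctrl.sense(); print(s['time_s'],s['eef_pos'],s['force'])
im=ctrl.capture('scene')
a=cv2.resize(im[70:370,230:430,::-1],None,fx=2,fy=2,interpolation=2)
b=cv2.resize(im[90:190,270:380,::-1],(396,360),interpolation=2)
c=np.zeros((600,800,3),np.uint8); c[:,:400]=a; c[:360,404:]=b
cv2.imwrite('pics/z12.png',cv2.convertScaleAbs(c,alpha=1.4))
```

```text
35.7833 [337.62628435 248.00316443 297.63347109] [-0.02904766 -0.33497129  0.3533301 ]
```

Picture limit reached, so I'll check numerically: the lid edge against the pressed-shut picture, and the other objects against the start.

Run:
```python
from h import *
im=ctrl.capture('scene')[:,:,::-1]
now=cv2.convertScaleAbs(cv2.resize(im[75:225,260:400],None,fx=4,fy=4,interpolation=2),alpha=1.6)
old=cv2.imread('pics/z11.png')
f=lambda a:np.float32(cv2.cvtColor(a,6))
for n,(y0,y1,x0,x1) in {'lid edge -y':(320,390,300,410),'hinge side':(130,330,340,410)}.items():
    print(n,cv2.phaseCorrelate(f(old[y0:y1,x0:x1]),f(now[y0:y1,x0:x1])))
s0=cv2.imread('pics/scene0.png'); 
for n,(y0,y1,x0,x1) in {'bottle':(185,238,300,332),'beaker':(195,240,365,402),'carton':(225,265,310,358),'jar':(320,375,338,380)}.items():
    print(n,cv2.phaseCorrelate(f(s0[y0:y1,x0:x1].copy()),f(im[y0:y1,x0:x1].copy())))
```

```text
lid edge -y ((-0.008315966405767483, 0.015105386530571252), 0.9794623815351062)
hinge side ((-0.034731110209584415, -0.005772311959233889), 0.937833882967631)
bottle ((0.008453550413779709, -0.026279209677955606), 0.8855285125750082)
beaker ((-0.0022140968038009134, 0.523678604564406), 0.9988040022055308)
carton ((0.010602705809446888, 0.046482184638648505), 0.9991953310867151)
jar ((0.5147292783664099, 0.0029583274911644253), 1.0004403315650092)
```

```bash
python3 -c "
from rig import ctrl
print(ctrl.finish_job())"
```

```text
the job is handed in; nothing more can be done
None
```

The job is done and handed in at about 36 s of the 72 s allowed, with no verdict reported.

- **Lid opened:** I opened it by its handle to the stop, where resistance rose to about 36 N in all at the wrist.
- **Canister placed:** I drew it out of the aluminium rest along its axis and lowered it into the empty collar at the box's −y end. I pressed it down to about 16 N of floor contact, eased off and released it. A picture then showed it upright in the collar.
- **Lid closed:** I lowered it along its arc and pressed it shut at about 30 N, with no gap in the picture. The hinge model put it at about 0 rad.

**Last checks:**
- **Lid:** it did not shift when released; the image shift was under 0.05 px at 4× zoom.
- **Other objects:** the bottle and carton had not moved since the start. The beaker and jar each showed a shift of about 0.5 px along one axis. I take this as a crop-size artefact, since nothing came near them, but I did not check further.
- **Arm:** it was clear of everything at hand-in, reading about 0 N.
- **Not done:** the final overall picture could not be viewed because the 12-picture limit was reached, so these last checks are numerical only. I did not check the canister again after closing the lid.

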